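# Hold the tile chest open at 50 degrees

### The arm

A 7-joint arm with a two-finger parallel gripper is mounted at the origin on the work surface. World frame = base frame: x ahead of the robot, y to its left, z up, the work surface at z = 0. Lengths are in mm, angles in rad, forces in N, time in s.
With the tool pointing down it reaches from about 400 to 875 mm from the base axis. Payload 4.4 kg.
Tool frame: the origin (TCP) lies at the very end of the fingers, on their centre line; the grasp point (between the pads) lies 19 mm behind it; z points along the fingers, y is the line along which they close (so a half turn about z gives the same grasp; the last joint's range is limited). The gripper opens to 85 mm and grips with 20 to 120 N. Pads are 22 mm wide; open, the fingers measure 114 mm over their backs; the gripper's body (76 mm by 85 mm) begins 54 mm behind the grasp point. The pads swing forward as they close: fully open they stand 13 mm farther back than shut.
Start: joints at [-1.237, 0.628, 0.038, 1.517, -0.027, 0.996, -0.02], TCP at [252.98, 598.764, 231.313] pointing down, gripper open.
Joint ranges: [-3.06, 3.06], [-0.37, 2.12], [-1.25, 1.32], [0.18, 2.47], [-1.1, 4.24], [0.23, 1.98], [-2.94, 2.94]. Speed limits (rad/s): [2.57, 2.57, 3.14, 3.14, 3.14, 3.14, 3.14].

### API

Orientations are given as [roll, pitch, yaw] about the fixed x, y, z axes, in that order (R = Rz(yaw) Ry(pitch) Rx(roll)).
In Python, from cell import monitor, viewer, workorder gives the robot as it stands.
- The arm moves only by the tool arm_command, never from a script. Its argument "series" is one flat list of numbers, 5 for each row, row after row: the opening in per cent of the stroke, from 0 (shut) to 100 (fully open), then the shift along the tool's x, y, z in cm, then the turn about the tool's z in degrees. In form: [claw, x, y, z, roll, claw, x, y, z, roll, ...]. A call has exactly 5 rows; each row is the pose to reach, as a shift and turn from the pose commanded when the call began, along the tool's axes at that moment; what a row does not reach only later rows make up. A row lasts 1/12 s, in which the tool goes at most 41.7 mm and 7.16 degrees, less where a joint would pass 70% of its speed; a pose out of reach is approached as far as the arm can. A call with a gripper value outside its range is refused whole. The fingers move at their own pace and stop on an object; the grip force is fixed at half the most. Time passes only in rows, so rows that repeat a pose let the fingers close, or fill a call up. It gives the time, the measured TCP pose, the force, the opening and the grip force at its end, in the units of the state.
- monitor.read_state(): the state, without advancing time (a new reading comes with each control period).
- viewer.get_image(name): name is "side" or "top" or "wrist"; returns (picture, depth): 420x560x3 uint8, red, green, blue; 420x560 float32, mm along the optical axis (not along the pixel's ray), 0 where there is no reading.
- viewer.camera_model(name): a dict with "mtx" (3x3 intrinsics, pixels), "R" (3x3) and "t" (3): a world point X has camera coordinates R X + t. Camera axes: x right, y down, z forward; pixel columns grow to the right and rows downward; lengths in mm; the calibration is good to about 2 mm. A picture is of the moment at which its call begins: read the wrist's pose just before it. camera_model takes no time and is no camera call; for the wrist camera it gives the pose at the moment of the call.
- workorder.finish_job(): hands the job in; it is judged then, once.
The state is a dict: "clock": time; "qpos": joint angles; "qd": joint speeds; "tau": joint torques, N m; "eef_pos": TCP position; "tool_rot": TCP orientation; "force": force on the tool from outside, world axes, zero at the start; "torque": the same for the moment, N m; "width": finger opening in mm; "gripper_force": force on a finger pad.
Only numpy, scipy, OpenCV 4.12 (cv2) and the standard library are available. Lean on these libraries where they do the work, as an engineer would, in place of code of your own. Each camera call takes 0.05 s, during which the arm holds its last target. There are 200 camera calls.

### The job

The tile setter needs to reach into the blue chest of cut tile pieces, but a pail is parked on its lid. Lift the pail off, keep it upright, set it down gently wholly on the round cork mat and let go of it; then take the yellow bar on the front of the lid, raise the lid to 50 degrees from closed and finish while still holding it there by the bar, without letting go. Leave the tile stack, the glue bottle and the bowl where they are.

Things in the scene. Friction and masses are not known exactly. Their poses are not given: they have to be found in the camera images.
- chest: Blue chest of cut tile pieces, fixed to the table, 180 mm deep (x) by 240 mm wide (y) by 100 mm high. Origin: centre of its underside. x runs from its front to its hinge side (roughly away from the robot), y along the hinge, z up. Its lid is a 12 mm wooden board, 180 by 240 mm, lying on the rim; the lid's upper face is 112.5 mm above the table when closed.
- chest_hinge (a point): Point on the lid's hinge axis, mid-length, on the chest's far upper edge: 90 mm from the chest's centre along its +x, 100.5 mm above the table. Axes as the chest's. At lid angle q the centre of the lid's bar stands 220 cos q - 6 sin q mm from this point along the chest's -x and 220 sin q + 6 cos q mm above it.
- lid (a joint): Opening angle of the lid in rad: 0 closed (as at the start), growing as its front edge rises; 50 degrees is 0.873. A stop ends it at 1.35. Lid and bar weigh 0.4 to 0.65 kg, without a spring or stay: let go at any angle, the lid falls shut.
- lid_bar (a point): Round yellow steel bar, 12 mm diameter, 130 mm long, parallel to the hinge, 40 mm in front of the lid's front edge on two short end arms (120 mm free between them; 34 mm free between bar and lid edge for a finger). Origin: bar centre, 106.5 mm above the table when closed; y along the bar, z normal to the lid, turning with it. The bar can turn between the fingers, so the hand may stay upright.
- pail_handle (a point): Centre of the straight top bar of the pail's stiff red handle: a 10 mm thick round bar, straight for 60 mm along the pail's y axis, 128 mm above the pail's underside and 53 mm above its rim; the handle does not fold. z is up along the pail.
- pail_center (a point): Centre of the pail's body, half-way up, 37.5 mm above its underside. Open aluminium pail filled with tile chips, 75 mm high, 76 mm diameter at the foot and 96 mm at the rim, 0.35 to 0.6 kg. It stands on the lid at the start, its underside 112.5 mm above the table. z is the pail's upright axis, y runs along its handle.
- mat_top (a point): Centre of the upper face of the round cork mat, 160 mm diameter, 6 mm thick, fixed on the table, on one side of the chest or the other.
- tiles_center (a point): Centre of a stack of blue and white glazed tiles, 100 by 100 by 50 mm high, on the side of the chest where the mat is not. To be left alone.
- glue_center (a point): Centre of a white glue bottle with red cap, 60 mm diameter, 140 mm high, standing to one side of the chest, behind the mat or the tiles. To be left alone.
- bowl_center (a point): Centre of a terracotta bowl of chips, 110 mm diameter, 40 mm high, standing to one side of the chest, behind the mat or the tiles. To be left alone.
Mind the look-alikes: they are no part of the job. Of the things that look like the part that bears mat_top, the middle-sized one is meant. Of the things that look like the part that bears pail_handle, the smaller one is meant.

How it is judged (in metres and radians):
On the way, in this order (a step that is already met when the one before it is completed fails the run):
1. the pail stands upright and released on the cork mat, the lid still shut (horizontal distance between pail_center and mat_top below 0.042 m and z of pail_center in the frame of mat_top below 0.042 m and angle between pail_center's own z axis and vertical below 0.1 rad and contact force between the fingers and pail below 0.05 N and value of joint lid below 0.1 rad), for 0.2 s.
2. the lid is raised to 50 degrees by its bar (value of joint lid between 0.785 and 0.96 rad and contact force between the fingers and lid_c0 above 0.5 N), for 0.3 s.
At the end, for the whole second after the job is handed in: The program finishes holding: the lid is still at 50 degrees (within 5 either way), carried by the fingers on its yellow bar (lid_c0, more than 0.5 N), and the pail stands upright (within 6 degrees), at rest and untouched on the cork mat, its foot wholly on it (centres within 42 mm) (all of step 2 and velocity of joint lid between -0.1 and 0.1 rad/s and horizontal distance between pail_center and mat_top below 0.042 m and z of pail_center in the frame of mat_top below 0.042 m and angle between pail_center's own z axis and vertical below 0.1 rad and linear speed of pail below 0.02 m/s and contact force between the fingers and pail below 0.05 N); the arm keeps its last pose, push and grip.
It fails at once if the pail is tipped by more than 35 degrees (angle between pail_center's own z axis and vertical above 0.61 rad).
It fails at once if the pail is let go of more than 25 mm above the mat (contact force between the fingers and pail below 0.01 N and horizontal distance between pail_center and mat_top below 0.08 m and z of pail_center in the frame of mat_top above 0.0625 m).
It fails at once if the tile stack is shifted by more than 20 mm (distance of tiles_center from where it was at the start of the episode above 0.02 m).
It fails at once if the glue bottle is shifted by more than 20 mm (distance of glue_center from where it was at the start of the episode above 0.02 m).
It fails at once if the bowl is shifted by more than 20 mm (distance of bowl_center from where it was at the start of the episode above 0.02 m).
It also fails if it takes over 58 s, if anything falls off the work surface, if the arm or the gripper's body presses on something with over 40 N, if the wrist force passes 120 N, or if a joint passes its speed limit or range.

## Working session

There is one attempt and no reset: what is moved stays moved. The work goes in short steps, Python scripts to look and compute and a tool call to move; the robot and the scene stay as the last step left them, time stands still between calls to the robot, and variables do not carry over. Pictures are saved under pics/ and viewed, at most 10 in all, crops included, and the job is handed in when it is done.

Besides the shell and the picture viewer there is one more tool, called after ">>>" as name(argument=value, ...), one argument or row to a line, values as JSON. arm_command: Moves the arm, as the interface text tells. Its arguments: {"type":"object","properties":{"series":{"type":"array","items":{"type":"number"}}},"required":["series"]}

```bash
mkdir -p pics; ls
cat > h.py <<'E'
import numpy as np, cv2
from cell import monitor, viewer, workorder
def grab(n,tag):
    m=viewer.camera_model(n); p,d=viewer.get_image(n)
    cv2.imwrite(f'pics/{tag}.png',p[...,::-1]); np.savez(f'pics/{tag}.npz',p=p,d=d,K=m['mtx'],R=m['R'],t=m['t'])
def w(tag,u,v,z=None):
    f=np.load(f'pics/{tag}.npz'); K,R,t=f['K'],f['R'],np.ravel(f['t'])
    r=R.T@np.linalg.inv(K)@[u,v,1]; c=-R.T@t
    if z is None: return c+r*f['d'][int(v),int(u)]
    return c+r*(z-c[2])/r[2]
E
python3 - <<'E'
from h import *
np.set_printoptions(precision=3,suppress=True)
grab('top','top0');grab('side','side0')
s=monitor.read_state();print(s)
a=cv2.imread('pics/top0.png');b=cv2.imread('pics/side0.png')
print(viewer.camera_model('top'))
E
```

```text
pics
{'clock': 0.1, 'qpos': array([-1.237,  0.629,  0.038,  1.518, -0.027,  0.996, -0.02 ]), 'qd': array([ 0.002, -0.001, -0.   ,  0.001,  0.002, -0.001,  0.002]), 'tau': array([  0.002, -56.453,   1.23 , -19.397,   0.011,   0.005,   0.   ]), 'eef_pos': array([252.775, 598.254, 230.492]), 'tool_rot': array([-3.14 ,  0.   ,  2.742]), 'force': array([-0.021, -0.271,  0.62 ]), 'torque': array([-0.014,  0.005,  0.036]), 'gripper_force': 0.0, 'width': 85.42713418884283}
{'mtx': array([[485.027,   0.   , 282.587],
       [  0.   , 485.027, 214.563],
       [  0.   ,   0.   ,   1.   ]]), 'R': array([[ 0.027, -0.999,  0.02 ],
       [-0.992, -0.029, -0.122],
       [ 0.122, -0.017, -0.992]]), 't': array([ -30.297,  486.736, 1617.361])}
```

View pics/top0.png

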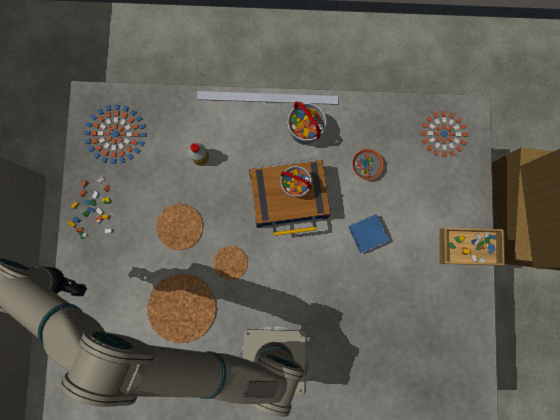

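View pics/side0.png

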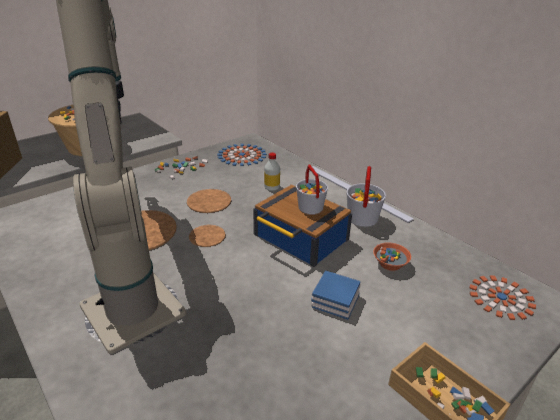

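The top view shows three cork mats: middle-sized at (180,227), small at (231,263) and large at (182,308). It shows two pails: the small one on the lid at (296,182) and a bigger one on the table at (307,122). I choose the mat at (180,227) and the pail at (296,182), and check both in a crop.

Run:
```python
from h import *
np.set_printoptions(precision=1,suppress=True)
a=cv2.imread('pics/top0.png')[100:270,145:345]
cv2.imwrite('pics/crop0.png',cv2.resize(a,(800,600*680//600))[:600] if 0 else cv2.resize(a[:150],(800,600),interpolation=cv2.INTER_CUBIC))
for n,u,v,z in [('mat',180,227,6),('matL',158,227,6),('matR',203,227,6),('small',231,263,6),('smL',214,263,6),('smR',248,263,6),('bigL',148,308,6),('bigR',216,308,6),('handle',296,182,240)]: print(n,w('top0',u,v,z), w('top0',u,v))
```

```text
mat [437.2 332.7   6. ] [436.8 331.9  10.2]
matL [435.  407.5   6. ] [435.2 408.1   3.8]
matR [439.4 254.3   6. ] [440.  255.2   0.1]
small [319.5 153.8   6. ] [319.5 153.7   6.2]
smL [317.9 211.3   6. ] [317.9 211.2   7.5]
smR [321.   96.1   6. ] [321.1  96.1   5.5]
bigL [162. 425.   6.] [162.2 424.5   8.2]
bigR [167.8 198.    6. ] [167.3 198.9  -1.4]
handle [560.7 -50.4 240. ] [574.1 -53.4 170.3]
```

View pics/crop0.png

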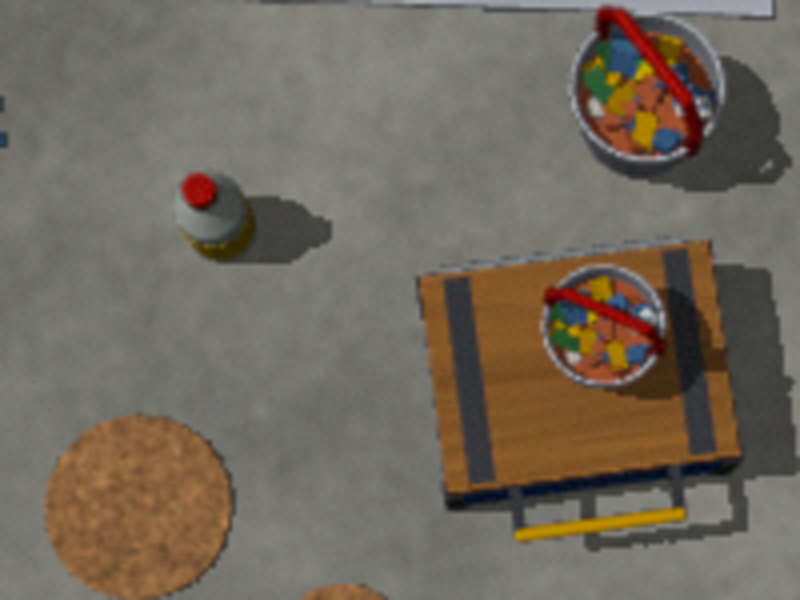

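The crop confirms the choice: small pail with red handle from (550,295) to (660,345), yellow bar from (518,535) to (684,513), middle mat centred at (139,507).

Run:
```python
from h import *
np.set_printoptions(precision=1,suppress=True)
for tag,box in [('top0',(160,205,275,320)),('side0',(160,215,290,330))]:
    p=np.load(f'pics/{tag}.npz')['p'].astype(int)
    r0,r1,c0,c1=box
    P=[]
    for v in range(r0,r1):
        for u in range(c0,c1):
            r,g,b=p[v,u]
            if r>90 and g<r*.25 and b<r*.25: P.append(w(tag,u,v))
    P=np.array(P);T=P[(P[:,2]>232)&(P[:,2]<255)]
    print(tag,len(P),P.min(0),P.max(0),'top',len(T),T.mean(0),T.min(0),T.max(0))
    q=(T-T.mean(0))[:,:2];U,S,V=np.linalg.svd(q);print('dir',V[0],np.degrees(np.arctan2(V[0][1],V[0][0])))
for u,v in [(274.5,233.75),(316,228.3)]: print('bar',w('top0',u,v,110))
for n,u,v in [('lidBL',250,168),('lidBR',322,160.5),('lidFR',329.5,214.5),('lidFL',257,223.3)]: print(n,w('top0',u,v,112.5))
print('rim ctr',w('top0',145+604/4,100+326/4,187.5))
```

```text
top0 71 [558.  -82.9 217.7] [592.8  -8.  253.6] top 65 [575.2 -47.3 244.5] [558.  -82.9 232.7] [591.3 -10.9 253.6]
dir [-0.4 -0.9] -113.29688715630589
side0 75 [552.4 -98.5 179.7] [593.3 -10.2 247.4] top 31 [568.5 -60.  243.2] [554.2 -91.6 232.1] [581.4 -25.5 247.4]
dir [-0.4 -0.9] -111.30442098710932
bar [414.7   9.1 110. ]
bar [ 436.1 -124.1  110. ]
lidBL [626.9  95.1 112.5]
lidBR [ 659.4 -139.4  112.5]
lidFR [ 481.9 -166.7  112.5]
lidFL [446.5  66.3 112.5]
rim ctr [572.4 -52.6 187.5]
```

```bash
cat >> h.py <<'E'
from scipy.spatial.transform import Rotation as Ro
def to(x,y,z,closing=None,n=1):
    """shift/turn (cm,deg) in the tool axes now; split over n calls"""
    s=monitor.read_state(); p=s['eef_pos'];R=Ro.from_euler('xyz',s['tool_rot']).as_matrix()
    ang=np.degrees(np.arctan2(R[1,1],R[0,1]))
    turn=0 if closing is None else (ang-closing+90)%180-90
    print('clock',round(s['clock'],2),'tcp',p.round(1),'closing',round(ang,1),'F',s['force'].round(1),'w',round(s['width'],1),'turn',round(turn,1),'q7',s['qpos'][6].round(2))
    for i in range(n):
        A=Ro.from_matrix(R)*Ro.from_euler('z',turn*i/n,degrees=True)
        print((A.inv().apply(np.array([x,y,z])-p)/10/n).round(2), round(turn/n,1))
E
python3 - <<'E'
from h import *
to(572,-53,330,-21.8,4)
E
```

```text
clock 0.1 tcp [252.8 598.3 230.5] closing 67.1 F [-0.  -0.3  0.6] w 85.4 turn 88.9 q7 -0.02
[-13.69 -11.89  -2.47] 22.2
[-17.17  -5.83  -2.47] 22.2
[-18.1    1.09  -2.47] 22.2
[-16.34   7.86  -2.47] 22.2
```

>>> arm_command(
  series=[100,-2.7,-2.4,-1.4,4.4,100,-5.5,-4.8,-2.8,8.9,100,-8.2,-7.1,-4.2,13.3,100,-11,-9.5,-5.6,17.8,100,-13.7,-11.9,-7,22.2],
)

```text
clock: 0.52
eef_pos: [333.3, 433.9, 301.5]
tool_rot: [-3.141, 0.0, 2.35]
force: [1.5, 0.8, -0.1]
width: 85.2
gripper_force: 0.0
```

>>> arm_command(
  series=[100,-3.4,-1.2,-0.6,4.4,100,-6.9,-2.3,-1.2,8.9,100,-10.3,-3.5,-1.8,13.3,100,-13.7,-4.7,-2.4,17.8,100,-17.2,-5.8,-3,22.2],
)

```text
clock: 0.93
eef_pos: [413.1, 271.3, 331.5]
tool_rot: [-3.141, -0.0, 1.963]
force: [0.0, 1.0, 0.2]
width: 85.7
gripper_force: 0.0
```

>>> arm_command(
  series=[100,-3.6,0.2,0,4.4,100,-7.2,0.4,0,8.9,100,-10.9,0.7,0,13.3,100,-14.5,0.9,0,17.8,100,-18.1,1.1,0,22.2],
)

```text
clock: 1.35
eef_pos: [493.3, 108.6, 331.2]
tool_rot: [-3.141, -0.0, 1.576]
force: [1.2, 0.2, 0.1]
width: 85.5
gripper_force: 0.0
```

Run:
```python
from h import *
to(572,-53,330,-21.8,1)
```

```text
clock 1.35 tcp [493.3 108.6 331.2] closing 0.3 F [1.2 0.2 0.1] w 85.5 turn 22.1 q7 -0.08
[-16.2    7.79   0.11] 22.1
```

>>> arm_command(
  series=[100,-3.3,1.6,0,4.4,100,-6.5,3.1,0,8.9,100,-9.8,4.7,0,13.3,100,-13,6.2,0,17.8,100,-16.2,7.8,0,22.2],
)

```text
clock: 1.77
eef_pos: [572.7, -52.6, 331.0]
tool_rot: [-3.141, 0.0, 1.188]
force: [1.0, 0.5, -0.2]
width: 85.4
gripper_force: 0.0
```

Run:
```python
from h import *
to(572,-53,330,-21.8,1)
grab('wrist','w1')
m=viewer.camera_model('wrist');print(m)
```

```text
clock 1.77 tcp [572.7 -52.6 331. ] closing -21.9 F [ 1.   0.5 -0.2] w 85.4 turn -0.1 q7 -0.07
[-0.06 -0.05  0.1 ] -0.1
{'mtx': array([[351.44664381,   0.        , 278.46120992],
       [  0.        , 351.44664381, 215.28658746],
       [  0.        ,   0.        ,   1.        ]]), 'R': array([[ 0.92342732, -0.38373905,  0.00513008],
       [-0.36549961, -0.87530312,  0.31662989],
       [-0.11701288, -0.29425973, -0.94853529]]), 't': array([-557.2131071 ,   82.93777128,  524.4012438 ])}
```

View pics/w1.png

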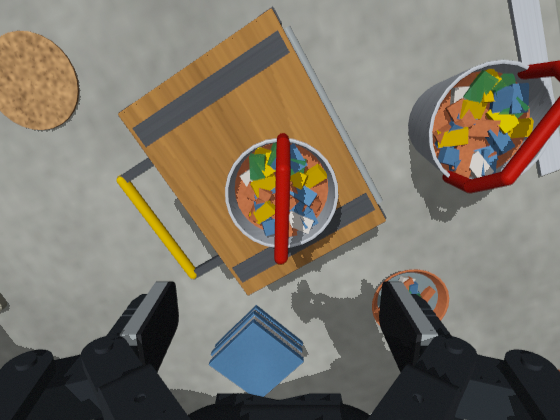

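The wrist view shows the small pail's red handle running upright in the image from (283,138) to (281,258), lined up with the fingers. The bar is from (122,178) to (193,273).

Run:
```python
from h import *
np.set_printoptions(precision=1,suppress=True)
p=np.load('pics/w1.npz')['p'].astype(int)
P=np.array([w('w1',u,v) for v in range(125,270) for u in range(265,300) if p[v,u,0]>90 and p[v,u,1]<p[v,u,0]*.25 and p[v,u,2]<.25*p[v,u,0]])
T=P[P[:,2]>240];print(len(T),T.mean(0),T.min(0),T.max(0))
q=(T-T.mean(0))[:,:2];V=np.linalg.svd(q)[2];print(np.degrees(np.arctan2(V[0][1],V[0][0])),np.percentile(q@V[0],[0,100]))
for u,v in [(121,178),(194,275)]:print(w('w1',u,v,108))
to(T.mean(0)[0],T.mean(0)[1],330)
```

```text
1333 [578.3 -46.4 246.2] [559.8 -82.3 240.2] [603.5  21.1 474.2]
-112.9323830985464 [-72.   39.3]
[418.9  11.  108. ]
[ 440.2 -120.9  108. ]
clock 1.82 tcp [575.  -61.4 331.3] closing -22.6 F [ 3.3 -6.8  2.2] w 85.6 turn 0 q7 -0.07
[ 1.5 -0.3  0.1] 0.0
```

>>> arm_command(
  series=[100,0,0,0,0,100,0,0,0,0,100,0,0,0,0,100,0,0,0,0,100,0,0,0,0],
)

```text
clock: 2.23
eef_pos: [572.3, -49.4, 331.3]
tool_rot: [-3.141, -0.001, 1.195]
force: [-0.0, -0.4, 0.4]
width: 85.3
gripper_force: 0.0
```

Run:
```python
from h import *
np.set_printoptions(precision=1,suppress=True)
grab('wrist','w2')
p=np.load('pics/w2.npz')['p'].astype(int)
P=np.array([w('w2',u,v) for v in range(115,280) for u in range(255,310) if p[v,u,0]>90 and p[v,u,1]<p[v,u,0]*.25 and p[v,u,2]<.25*p[v,u,0]])
T=P[(P[:,2]>240)&(P[:,2]<250)];print(len(T),T.mean(0))
q=(T-T.mean(0))[:,:2];V=np.linalg.svd(q)[2];print(np.degrees(np.arctan2(V[0][1],V[0][0])),np.percentile(q@V[0],[1,99]), T[:,2].max())
to(T.mean(0)[0],T.mean(0)[1],260)
```

```text
1318 [578.1 -46.7 245.1]
-113.12941744275533 [-33.5  36.8] 247.85895558393761
clock 2.28 tcp [572.3 -49.7 331.4] closing -21.6 F [-0.4  0.2  0.7] w 85.4 turn 0 q7 -0.07
[0.5 0.4 7.1] 0.0
```

>>> arm_command(
  series=[100,0.2,0.3,2.5,1.5,100,0.3,0.3,5,1.5,100,0.3,0.3,7.5,1.5,100,0.3,0.3,9.2,1.5,100,0.3,0.3,10.4,1.5],
)

```text
clock: 2.7
eef_pos: [575.3, -48.2, 225.4]
tool_rot: [-3.139, 0.001, 1.167]
force: [-0.3, 0.4, -0.2]
width: 85.4
gripper_force: 0.0
```

>>> arm_command(
  series=[100,0,0,0.5,0,100,0,0,0.5,0,60,0,0,0.5,0,30,0,0,0.5,0,0,0,0,0.5,0],
)

```text
clock: 3.12
eef_pos: [577.1, -49.4, 223.4]
tool_rot: [3.14, -0.001, 1.166]
force: [-1.1, 0.5, -0.1]
width: 51.7
gripper_force: 0.0
```

>>> arm_command(
  series=[0,0,0,0,0,0,0,0,0,0,0,0,0,0,0,0,0,0,0,0,0,0,0,0,0],
)

```text
clock: 3.53
eef_pos: [576.4, -49.3, 222.7]
tool_rot: [-3.142, -0.0, 1.166]
force: [-0.8, 0.5, 4.5]
width: 7.9
gripper_force: 58.5
```

Run:
```python
from h import *
grab('wrist','w3')
to(576,-48.5,300)
```

```text
clock 3.58 tcp [576.4 -49.3 222.7] closing -23.2 F [-1.8 -0.1  4. ] w 7.9 turn 0 q7 -0.03
[ 0.06 -0.07 -7.73] 0.0
```

View pics/w3.png

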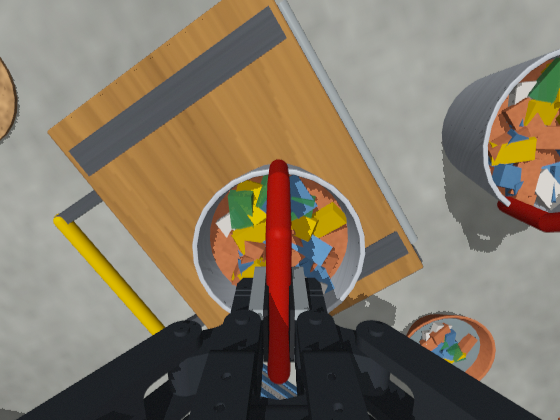

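>>> arm_command(
  series=[0,0,0,-0.4,0,0,0,0,-1.4,0,0,0,0,-3,0,0,0,0,-5,0,0,0,0,-6.5,0],
)

```text
clock: 4.0
eef_pos: [576.2, -49.5, 288.3]
tool_rot: [-3.141, 0.001, 1.165]
force: [0.5, 0.2, -5.4]
width: 8.0
gripper_force: 58.6
```

Run:
```python
from h import *
to(437,333,290)
```

```text
clock 4.0 tcp [576.2 -49.5 288.3] closing -23.2 F [ 0.5  0.2 -5.4] w 8.0 turn 0 q7 -0.07
[ 29.66 -27.88  -0.18] 0.0
```

Lifted (about 5 N of load). Carrying it to the mat.

>>> arm_command(
  series=[0,0.4,-0.3,-0.7,0,0,1.2,-1.2,-0.9,0,0,2.5,-2.4,-1,0,0,4,-3.8,-1,0,0,5.6,-5.3,-1,0],
)

```text
clock: 4.42
eef_pos: [548.1, 24.6, 296.1]
tool_rot: [-3.139, 0.001, 1.165]
force: [0.9, 0.6, -4.5]
width: 7.9
gripper_force: 58.6
```

>>> arm_command(
  series=[0,1.8,-1.7,0,0,0,3.6,-3.4,0,0,0,5.4,-5.1,0,0,0,7.2,-6.8,0,0,0,9,-8.5,0,0],
)

```text
clock: 4.83
eef_pos: [504.7, 141.4, 296.1]
tool_rot: [-3.139, 0.001, 1.167]
force: [0.3, 0.5, -5.5]
width: 7.8
gripper_force: 58.6
```

>>> arm_command(
  series=[0,1.8,-1.7,0,0,0,3.6,-3.4,0,0,0,5.4,-5.1,0,0,0,7.2,-6.8,0,0,0,9,-8.5,0,0],
)

```text
clock: 5.25
eef_pos: [461.9, 257.2, 296.1]
tool_rot: [-3.139, 0.002, 1.167]
force: [0.4, -0.3, -5.1]
width: 7.6
gripper_force: 58.6
```

>>> arm_command(
  series=[0,1.8,-1.7,0,0,0,3.4,-3.2,0,0,0,4.6,-4.3,0,0,0,5.5,-5.1,0,0,0,6,-5.6,0,0],
)

```text
clock: 5.67
eef_pos: [434.4, 334.7, 296.3]
tool_rot: [-3.14, 0.001, 1.169]
force: [1.6, 0.0, -5.2]
width: 8.0
gripper_force: 58.6
```

>>> arm_command(
  series=[0,0,0,0,0,0,0,0,0.5,0,0,0,0,1.5,0,0,0,0,3,0,0,0,0,4.5,0],
)

```text
clock: 6.08
eef_pos: [437.3, 331.1, 251.4]
tool_rot: [3.141, 0.0, 1.163]
force: [0.3, -0.6, -5.7]
width: 7.6
gripper_force: 58.6
```

Run:
```python
from h import *
to(437,333,117)
grab('top','top2')
a=cv2.imread('pics/top2.png')[180:270,130:250]
cv2.imwrite('pics/crop2.png',cv2.resize(a,(720,540),interpolation=cv2.INTER_CUBIC))
```

```text
clock 6.08 tcp [437.3 331.1 251.4] closing -23.3 F [ 0.3 -0.6 -5.7] w 7.6 turn 0 q7 -0.8
[ 0.17 -0.11 13.44] 0.0
```

View pics/crop2.png

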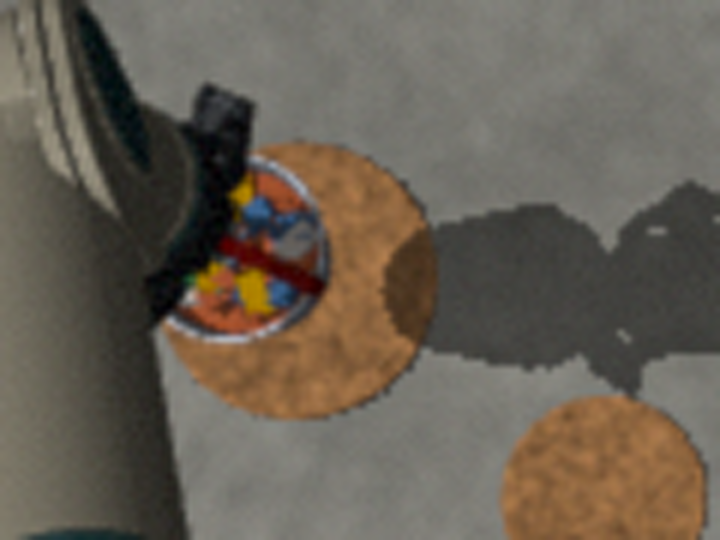

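The crop shows the held pail's rim centred near (240,248) and the mat centred near (300,280). The offset looks like parallax from the pail's height. I'll check that numerically and start down.

>>> arm_command(
  series=[0,0,0,1.8,0,0,0,0,3.8,0,0,0,0,5.8,0,0,0,0,7.4,0,0,0,0,8.6,0],
)

```text
clock: 6.55
eef_pos: [436.4, 330.9, 164.6]
tool_rot: [-3.141, 0.002, 1.164]
force: [0.5, 0.0, -5.3]
width: 7.9
gripper_force: 58.8
```

>>> arm_command(
  series=[0,0,0,0.8,0,0,0,0,1.5,0,0,0,0,2.0,0,0,0,0,2.5,0,0,0,0,2.9,0],
)

```text
clock: 6.97
eef_pos: [437.0, 332.7, 137.3]
tool_rot: [3.141, -0.001, 1.166]
force: [0.7, 0.2, -6.4]
width: 7.5
gripper_force: 58.8
```

Run:
```python
from h import *
print(w('top2',170,221.3,216).round(1))
to(437,333,116.5)
grab('side','side2')
a=cv2.imread('pics/side2.png')[130:250,150:310]
cv2.imwrite('pics/crop3.png',cv2.resize(a,(800,600),interpolation=cv2.INTER_CUBIC))
```

```text
[434.3 322.7 216. ]
clock 6.97 tcp [437.  332.7 137.3] closing -23.2 F [ 0.7  0.2 -6.4] w 7.5 turn 0 q7 -0.71
[ 0.02 -0.02  2.08] 0.0
```

View pics/crop3.png

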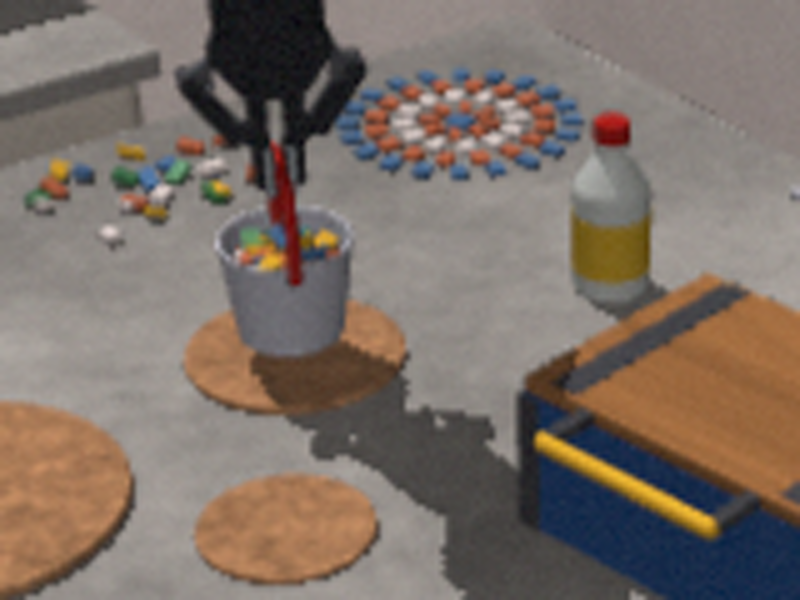

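The side crop shows the pail upright just above the middle mat (foot near (290,345), mat centre (295,355)). Lowering gently.

>>> arm_command(
  series=[0,0,0,0.3,0,0,0,0,0.7,0,0,0,0,1.1,0,0,0,0,1.5,0,0,0,0,1.8,0],
)

```text
clock: 7.43
eef_pos: [436.5, 332.6, 118.9]
tool_rot: [-3.141, 0.0, 1.166]
force: [0.2, 0.1, -5.7]
width: 7.6
gripper_force: 58.9
```

>>> arm_command(
  series=[0,0,0,0.1,0,0,0,0,0.2,0,0,0,0,0.3,0,0,0,0,0.3,0,0,0,0,0.3,0],
)

```text
clock: 7.85
eef_pos: [436.7, 332.7, 116.4]
tool_rot: [3.141, -0.0, 1.166]
force: [-0.2, -0.5, -4.5]
width: 8.0
gripper_force: 59.1
```

>>> arm_command(
  series=[0,0,0,0.1,0,0,0,0,0.2,0,0,0,0,0.2,0,0,0,0,0.2,0,0,0,0,0.2,0],
)

```text
clock: 8.27
eef_pos: [437.0, 332.8, 116.2]
tool_rot: [-3.141, -0.002, 1.166]
force: [-4.1, -1.7, 10.5]
width: 7.6
gripper_force: 60.8
```

On the mat. Releasing.

>>> arm_command(
  series=[10,0,0,-0.1,0,25,0,0,-0.1,0,50,0,0,-0.1,0,80,0,0,-0.1,0,100,0,0,-0.1,0],
)

```text
clock: 8.68
eef_pos: [437.0, 332.8, 115.4]
tool_rot: [3.141, -0.001, 1.166]
force: [-0.3, -0.2, 0.0]
width: 56.7
gripper_force: 0.0
```

>>> arm_command(
  series=[100,0,0,0,0,100,0,0,0,0,100,0,0,0,0,100,0,0,-0.5,0,100,0,0,-1.5,0],
)

```text
clock: 9.1
eef_pos: [435.9, 332.1, 129.9]
tool_rot: [-3.141, 0.002, 1.166]
force: [-0.6, -0.1, 0.9]
width: 85.5
gripper_force: 0.0
```

>>> arm_command(
  series=[100,0,0,-2,0,100,0,0,-4.5,0,100,0,0,-7,0,100,0,0,-9.5,0,100,0,0,-12,0],
)

```text
clock: 9.52
eef_pos: [436.7, 332.4, 252.5]
tool_rot: [3.141, -0.001, 1.165]
force: [-0.4, 0.3, -0.3]
width: 85.1
gripper_force: 0.0
```

Run:
```python
from h import *
grab('wrist','w4')
grab('side','side4')
c=lambda t,r,q:cv2.resize(cv2.imread(f'pics/{t}.png'),(400,300))
cv2.imwrite('pics/both4.png',np.hstack([c('w4',0,0),c('side4',0,0)]))
# chest: refined bar centre from top0 + w1 estimates
to(427,-56,200,9,3)
```

```text
clock 9.62 tcp [439.2 333.8 255.2] closing -23.2 F [ 0.6 -0.1  0.8] w 85.5 turn -32.2 q7 -0.8
[-12.11   4.74   1.76] -10.7
[-12.79   2.4    1.76] -10.7
[-13.01  -0.02   1.76] -10.7
```

View pics/both4.png

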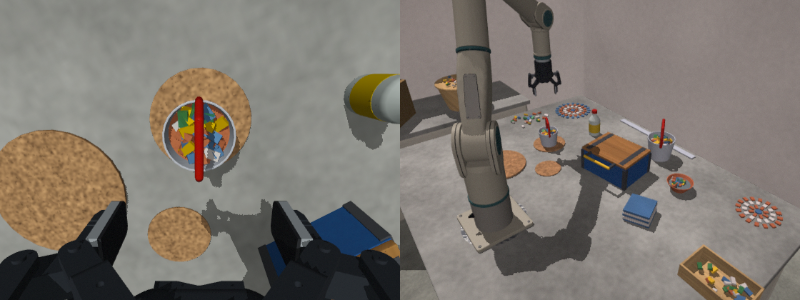

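The wrist half (left) shows the pail released and upright, with its rim at (199,135) over the mat at (200,119). The side half agrees. Next I go above the bar.

>>> arm_command(
  series=[100,-1.2,0.5,0,-2.1,100,-3.6,1.4,0.2,-4.3,80,-6.2,2.4,0.5,-6.4,60,-9.1,3.6,1,-8.6,38,-12.1,4.7,1.5,-10.7],
)

```text
clock: 10.03
eef_pos: [431.9, 201.9, 235.3]
tool_rot: [3.141, -0.0, 1.355]
force: [0.2, 0.3, 0.6]
width: 51.5
gripper_force: 0.0
```

>>> arm_command(
  series=[38,-2.6,0.5,0.4,-2.1,38,-5.1,1,0.8,-4.3,38,-7.7,1.4,1.2,-6.4,38,-10.2,1.9,1.6,-8.6,38,-12.8,2.4,2,-10.7],
)

```text
clock: 10.45
eef_pos: [427.4, 71.6, 215.3]
tool_rot: [-3.142, -0.0, 1.541]
force: [0.6, 0.4, -0.0]
width: 32.4
gripper_force: 0.0
```

>>> arm_command(
  series=[38,-3,0,0.4,-2.1,38,-6,0,0.8,-4.3,38,-9,0,1.2,-6.4,38,-11.5,0,1.6,-8.6,38,-13,0,2,-10.7],
)

```text
clock: 10.87
eef_pos: [423.2, -60.3, 195.4]
tool_rot: [3.141, 0.001, 1.724]
force: [0.2, 0.2, 0.1]
width: 32.8
gripper_force: 0.0
```

>>> arm_command(
  series=[38,0,0,0,0,38,0,0,0,0,38,0,0,0,0,38,0,0,0,0,38,0,0,0,0],
)

```text
clock: 11.28
eef_pos: [424.0, -55.9, 195.4]
tool_rot: [3.141, -0.0, 1.728]
force: [-0.4, 0.5, -0.2]
width: 32.3
gripper_force: 0.0
```

Run:
```python
from h import *
print(w('w4',280,167,6).round(1),w('w4',279,189,81).round(1))
grab('wrist','w5')
to(427,-56,200,9)
```

```text
[442.8 340.    6. ] [439.  334.2  81. ]
clock 11.33 tcp [423.9 -56.1 195.4] closing 9.0 F [-0.1  0.   0.2] w 32.5 turn 0.0 q7 0.48
[-0.04  0.3  -0.46] 0.0
```

View pics/w5.png

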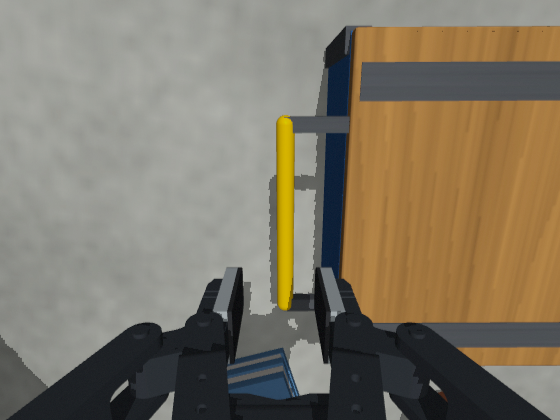

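The wrist view shows the yellow bar from (285,117) to (286,310), parallel to the finger pads, and the lid edge at column 345.

Run:
```python
from h import *
a,b=w('w5',285,118,106.5),w('w5',285.7,309,106.5)
print(a.round(1),b.round(1),np.linalg.norm(a-b).round(1),((a+b)/2).round(1), np.degrees(np.arctan2(*(a-b)[1::-1])).round(1))
m=(a+b)/2
d=w('w5',285,160),w('w5',285,230);print([x.round(1) for x in d])
to(m[0],m[1],96.5,9)
```

```text
[418.1  12.8 106.5] [ 441.5 -125.4  106.5] 140.2 [429.8 -56.3 106.5] 99.6
[array([422.2, -12.7, 112. ]), array([430. , -60. , 112.8])]
clock 11.33 tcp [423.9 -56.1 195.4] closing 9.0 F [-0.1  0.   0.2] w 32.5 turn 0.0 q7 0.48
[-0.12  0.57  9.89] 0.0
```

>>> arm_command(
  series=[38,-0.1,0.3,1.5,0,38,-0.1,0.5,3.5,0,38,-0.1,0.5,6,0,38,-0.1,0.5,8,0,38,-0.1,0.5,9.3,0],
)

```text
clock: 11.75
eef_pos: [428.2, -56.5, 100.7]
tool_rot: [-3.14, -0.001, 1.727]
force: [0.7, -0.3, 0.6]
width: 32.1
gripper_force: 0.0
```

>>> arm_command(
  series=[38,0,0,0.4,0,38,0,0,0.8,0,38,0,0,0.8,0,38,0,0,0.8,0,38,0,0,0.8,0],
)

```text
clock: 12.17
eef_pos: [429.5, -57.4, 95.0]
tool_rot: [3.14, 0.0, 1.726]
force: [0.2, 0.7, -0.1]
width: 32.3
gripper_force: 0.0
```

>>> arm_command(
  series=[30,0,0,0,0,20,0,0,0,0,10,0,0,0,0,0,0,0,0,0,0,0,0,0,0],
)

```text
clock: 12.58
eef_pos: [428.8, -57.4, 94.9]
tool_rot: [3.141, -0.0, 1.726]
force: [-1.4, 0.1, 6.2]
width: 9.7
gripper_force: 58.5
```

>>> arm_command(
  series=[0,0,0,0,0,0,0,0,0,0,0,0,0,0,0,0,0,0,0,0,0,0,0,0,0],
)

```text
clock: 13.0
eef_pos: [428.8, -57.4, 94.9]
tool_rot: [3.141, -0.0, 1.726]
force: [-1.4, -0.6, 6.2]
width: 9.4
gripper_force: 58.6
```

>>> arm_command(
  series=[0,0,0,-0.4,0,0,0,0.05,-1,0,0,0,0.15,-1.9,0,0,0,0.25,-2.9,0,0,0,0.45,-3.8,0],
)

```text
clock: 13.42
eef_pos: [432.8, -56.8, 132.9]
tool_rot: [-3.141, -0.0, 1.726]
force: [1.5, -0.2, -5.0]
width: 9.7
gripper_force: 58.3
```

>>> arm_command(
  series=[0,0,0.2,-0.95,0,0,0,0.45,-1.85,0,0,0,0.75,-2.8,0,0,0,1.1,-3.7,0,0,0,1.45,-4.55,0],
)

```text
clock: 13.83
eef_pos: [446.4, -54.5, 178.2]
tool_rot: [-3.139, -0.0, 1.726]
force: [0.7, -0.7, -6.4]
width: 9.7
gripper_force: 58.2
```

>>> arm_command(
  series=[0,0,0.4,-0.85,0,0,0,0.85,-1.7,0,0,0,1.35,-2.55,0,0,0,1.85,-3.35,0,0,0,2.4,-4.15,0],
)

```text
clock: 14.25
eef_pos: [468.6, -50.9, 219.3]
tool_rot: [-3.136, -0.001, 1.726]
force: [-2.1, 0.3, -2.4]
width: 9.4
gripper_force: 58.5
```

>>> arm_command(
  series=[0,0,0.6,-0.75,0,0,0,1.2,-1.5,0,0,0,1.85,-2.2,0,0,0,2.4,-2.75,0,0,0,2.85,-3.15,0],
)

```text
clock: 14.67
eef_pos: [494.4, -46.7, 250.8]
tool_rot: [-3.131, -0.002, 1.726]
force: [-9.7, -1.1, 5.4]
width: 9.5
gripper_force: 58.7
```

>>> arm_command(
  series=[0,0,0.3,-0.3,0,0,0,0.6,-0.55,0,0,0,0.85,-0.75,0,0,0,0.85,-0.75,0,0,0,0.85,-0.75,0],
)

```text
clock: 15.08
eef_pos: [501.9, -45.5, 258.0]
tool_rot: [-3.13, -0.002, 1.725]
force: [-10.6, -1.0, 7.0]
width: 9.7
gripper_force: 58.8
```

Run:
```python
from h import *
grab('wrist','w6');grab('side','side6');grab('top','top6')
to(500,-56,259)
c=lambda t:cv2.resize(cv2.imread(f'pics/{t}.png'),(400,300))
cv2.imwrite('pics/both6.png',np.vstack([np.hstack([c('w6'),c('top6')]),np.hstack([c('side6'),cv2.resize(cv2.imread('pics/side6.png')[130:265,200:380],(400,300))])]))
```

```text
clock 15.23 tcp [501.9 -45.5 257.9] closing 8.9 F [-11.2  -1.3   5.9] w 9.6 turn 0 q7 0.4
[-1.01 -0.35 -0.11] 0.0
```

View pics/both6.png

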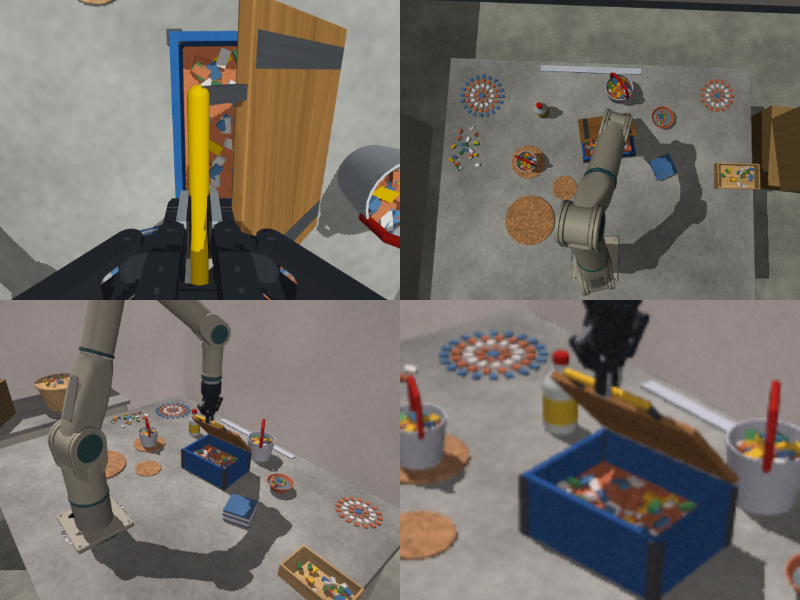

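The pictures show the lid raised by its bar with the fingers still on it, and the pail standing on the middle mat. I'll measure the lid angle from depth.

Run:
```python
from h import *
P=np.array([w('w6',u,v) for v in range(105,270,6) for u in range(350,440,6)])
c=np.median(P,0)
for _ in range(4):
    n=np.linalg.svd(P-P.mean(0))[2][2]; r=abs((P-P.mean(0))@n); P=P[r<max(3,2*np.median(r))]
print(len(P),P.mean(0),n,np.degrees(np.arccos(abs(n[2]))), r.max())
to(501.9,-45.5,258)
```

```text
419 [563.78124139  -4.52758862 203.34580997] [0.72148931 0.11695103 0.68247757] 46.962445882380536 0.92443636097745
clock 15.23 tcp [501.9 -45.5 257.9] closing 8.9 F [-11.2  -1.3   5.9] w 9.6 turn 0 q7 0.4
[ 0.    0.   -0.01] 0.0
```

>>> arm_command(
  series=[0,0,0.1,-0.1,0,0,0,0.2,-0.25,0,0,0,0.3,-0.4,0,0,0,0.4,-0.5,0,0,0,0.4,-0.5,0],
)

```text
clock: 15.65
eef_pos: [507.7, -44.6, 263.3]
tool_rot: [-3.134, -0.002, 1.726]
force: [-7.3, 0.2, 5.7]
width: 9.6
gripper_force: 58.8
```

>>> arm_command(
  series=[0,0,0,0,0,0,0,0,0,0,0,0,0,0,0,0,0,0,0,0,0,0,0,0,0],
)

```text
clock: 16.07
eef_pos: [507.6, -44.6, 263.3]
tool_rot: [-3.134, -0.002, 1.726]
force: [-7.7, 0.4, 5.3]
width: 9.3
gripper_force: 58.8
```

Run:
```python
from h import *
grab('wrist','w7')
P=np.array([w('w7',u,v) for v in range(105,270,6) for u in range(350,440,6)])
for _ in range(4):
    n=np.linalg.svd(P-P.mean(0))[2][2]; r=abs((P-P.mean(0))@n); P=P[r<max(3,2*np.median(r))]
print(len(P),n,np.degrees(np.arccos(abs(n[2]))))
s=monitor.read_state();print(s['force'],s['gripper_force'],s['width'],s['clock'],s['eef_pos'])
```

```text
403 [-0.74452829 -0.12176943 -0.65639152] 48.97475293939122
[-7.86429179 -0.73025643  5.47703721] 58.78856062889099 9.35914308533836 16.1167 [507.63634099 -44.60570218 263.29576336]
```

```bash
python3 -c "
from h import *
print(workorder.finish_job())"
```

```text
the job is handed in; nothing more can be done
None
```

I handed the job in at about 16 s: the pail is released upright on the middle cork mat, about 7 mm off centre, and the arm is still holding the lid by its yellow bar at about 49°; no verdict came back.

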